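Hold the self-test dial of an archive climate monitor

TASK

Run the archive's climate-monitor self-test: take the check pin with the plain straight handle out of the wooden stand, push it upright and fully home into the steel port on top of the monitor and let go of it. Then turn the monitor's spring-return dial clockwise, past its first and second clicks, to the third and last click, and finish while still holding it there with the gripper (it springs back if let go). Leave the crossbar-handled spare pin in the stand, and leave the carton, binder and tape roll where they are.

Things in the scene. Friction and masses are not known exactly. Their poses are not given: they have to be found in the camera images.
- pin: Check pin, loose, about 50 g, standing upright in one of the stand's holes. Steel shaft 8 mm thick, 34 mm long, chamfered tip; steel collar 24 mm wide, 5 mm thick; plain black round handle 16 mm wide, 45 mm tall. Origin on the axis at the collar's underside, z up: shaft -34 to 0 mm, collar 0 to 5, handle 5 to 50. Fully in a hole, the collar rests on the surface round it.
- spare: Spare pin, loose, to be left alone in the stand's other hole. Same shaft and collar as the check pin, but its handle is a black crossbar 46 mm long (along its y), 14 mm wide and 14 mm high, at 27 to 41 mm above the origin. Origin at the collar's underside on the axis, z up.
- stand: Wooden pin stand, fixed, 70 mm (x) by 150 mm (y) by 48 mm high, origin at the centre of its underside, z up. Two holes 10 mm wide and 40 mm deep in its top, at y = +40 and y = -40 mm; either may hold the check pin.
- monitor: Climate monitor, fixed: flat grey case 170 mm (x) by 270 mm (y) by 60 mm high, origin at the centre of its underside, z up, -x towards the robot. On its top the steel port at y = +75 mm and the dial at y = -75 mm, both at x = 0; nearer the robot a flat dark display. Stands left or right of the stand.
- port (a point): Centre of the mouth of the monitor's port, level with the case's top (60 mm above the bench): a round vertical hole 10 mm wide, 40 mm deep, with a 2 mm chamfer, in a 44 mm square steel plate. z up. The pin is home when its collar rests on the plate.
- dial_grip (a point): Top centre of the dial's grip bar, on the dial's vertical turning axis, 41 mm above the case. Black disc 56 mm wide, its top 11 mm above the case, with an upright black grip bar 56 mm long, 12 mm thick, 30 mm high (11 to 41 mm above the case). The frame turns with the dial: x along the bar to the end with the white pointer line, z up.
- dial (a joint): Dial angle, rad, clockwise from above: rest 0, clicks at 0.4, 0.8, 1.2, stop 1.3. On the case a small bar marks the pointer's rest, three studs the clicks. A spring always drives it back: 0.04 to 0.22 N m on the way, about 0.18 at the third click, rising beyond. At rest the pointer is 0.6 rad counterclockwise of the monitor's +x, at the third click 0.6 clockwise of it.
- carton: Bystander: closed cardboard carton 160 by 110 by 90 mm, loose; origin at the centre of its underside.
- binder: Bystander: small black binder lying flat, 220 by 130 by 42 mm, loose; origin at the centre of its underside.
- tape: Bystander: roll of paper tape lying flat, 90 mm in diameter, 45 mm high, loose; origin at the centre of its underside.

How it is judged:
By the outcome, as a careful person would: the job done as asked, in the order asked, and still so for the second after the job is handed in, while the arm keeps its last pose, push and grip.
It also fails if it takes over 56 s, if anything falls off the work surface, if the arm or the gripper's body presses on something with over 40 N, if the wrist force passes 120 N, or if a joint passes its speed limit or range.

ROBOT

A 7-joint arm with a two-finger parallel gripper is mounted at the origin on the work surface. World frame = base frame: x ahead of the robot, y to its left, z up, the work surface at z = 0. Lengths are in m, angles in degrees, forces in N, time in s.
With the tool pointing down it reaches from about 0.425 to 0.825 m from the base axis. Payload 3.6 kg.
Tool frame: the origin (TCP) lies on the centre line of the jaws, within the pads' length; the fingertips stand 8 mm ahead of it and the grasp point (between the pads) lies 11 mm behind it; z points along the fingers, y is the direction in which the jaws open and shut (so a half turn about z gives the same grasp; the last joint's range is limited). The gripper opens to 93 mm and grips with 3 to 60 N. Pads are 15 mm wide; open, the fingers measure 128 mm over their backs; the gripper's body (75 mm by 188 mm) begins 65 mm behind the grasp point.
Start: joints at [63.57, 35.231, -0.722, 81.555, 0.464, 63.22, -2.315], TCP at [0.274, -0.589, 0.227] pointing down, gripper open.
Joint ranges: [-178.69, 178.69], [-17.37, 117.87], [-77.05, 75.6], [15.02, 138.74], [-78.02, 258.01], [0.78, 113.62], [-162.83, 162.83]. Speed limits (degrees/s): [159.86, 159.86, 180, 180, 180, 180, 180].

INTERFACE

Orientations are given as a 3x3 rotation matrix whose columns are the frame's x, y, z axes.
In Python, from workcell import goto, move_l, move_joints, command_gripper, sleep, solve_ik, camera, PlanningError, finish_job, masks_of, spot_point, current_time, current_joint_pos, current_dq, current_joint_torque, current_tool_pos, current_tool_rot, current_contact_force, current_ft_torque, current_grip_width gives the robot as it stands. Calls block until the motion is done:
- goto(position, orientation): joint-space move of the TCP to a pose.
- move_l(position, frame=None, velocity=0.15): straight line of the TCP; frame=None keeps the orientation; velocity is the mean speed in m/s.
- move_joints(angles): joint-space move.
- command_gripper(opening, strength=None): finger opening in m; strength is the grip in N (None keeps the last); returns when the fingers have stopped.
- sleep(seconds).
- solve_ik(position, orientation): joint angles nearest the present ones, or None.
- camera(name): name is "side" or "top"; returns a dict with "img" (420x560x3 uint8, blue, green, red), "z_map" (420x560 float32, m along the optical axis (not along the pixel's ray), 0 where there is no reading), "K" (3x3 intrinsics, pixels), "dist" ([k1, k2, p1, p2, k3] as OpenCV has them; the pictures are not rectified), "R" (3x3) and "t" (3): a world point X has camera coordinates R X + t. Camera axes: x right, y down, z forward; pixel columns grow to the right and rows downward; lengths in m; the calibration is good to about 2 mm. A picture is of the moment at which its call begins.
A pose or a line that the arm cannot do raises PlanningError and nothing moves.
- finish_job(): hands the job in, once; it reports no verdict.
Trained networks look in the newest picture that a camera, given by its name, has taken for a name from the list of things; names that differ only in an ending like _2 or _b are one class to them, and where a whole thing is asked for, a point or a joint stands for the part that bears it (a point fixed in the world has none). Each returns a list of dicts, best first, with "conf" (0 to 1); they miss things now and then, are a little off and sometimes report something else, mostly with a low value. They report only what shows in the picture. A call takes as long as a camera call.
- masks_of(camera, name): "region" (420x560 bool, what is visible of it) and "extent" ([left, top, width, height] in pixels, round what is visible of it).
- spot_point(camera, name): "xy" ([column, row] in pixels: a listed point, or the origin of a listed thing).
Readings, each from a call of its own:
- current_time(): time.
- current_joint_pos(): joint angles.
- current_dq(): joint speeds.
- current_joint_torque(): joint torques, N m.
- current_tool_pos(): TCP position.
- current_tool_rot(): TCP orientation.
- current_contact_force(): force on the tool from outside, world axes, zero at the start.
- current_ft_torque(): the same for the moment, N m.
- current_grip_width(): finger opening in m.
Only numpy, scipy, OpenCV 4.12 (cv2) and the standard library are available. Lean on these libraries where they do the work, as an engineer would, in place of code of your own. Each camera call takes 0.05 s, during which the arm holds its last target. There are 200 camera calls.

## Working session

There is one attempt and no reset: what is moved stays moved. The work goes in short steps, each a Python script; the robot and the scene stay as the last script left them, time stands still between calls to the robot, and variables do not carry over. Pictures are saved under pics/ and viewed, about 8 in all and at most 12, crops included, and the job is handed in when it is done.

```bash
mkdir -p pics; cat > h.py <<'E'
from workcell import *
import numpy as np, cv2
def world(c,uv,z):
    """intersect pixel ray with plane z"""
    p=cv2.undistortPoints(np.array([[uv]],float),c["K"],np.array(c["dist"],float))[0,0]
    R=np.array(c["R"]);t=np.array(c["t"]).ravel()
    d=R.T@np.array([p[0],p[1],1]);o=-R.T@t
    return o+d*(z-o[2])/d[2]
def depthpt(c,uv):
    p=cv2.undistortPoints(np.array([[uv]],float),c["K"],np.array(c["dist"],float))[0,0]
    d=float(c["z_map"][int(round(uv[1])),int(round(uv[0]))])
    return np.array(c["R"]).T@(np.array([p[0]*d,p[1]*d,d])-np.array(c["t"]).ravel())
def cloud(c,m):
    v,u=np.nonzero(m&(c["z_map"]>0))
    p=cv2.undistortPoints(np.stack([u,v],1).astype(float)[:,None],c["K"],np.array(c["dist"],float))[:,0]
    d=c["z_map"][v,u][:,None]
    return (np.hstack([p,np.ones((len(p),1))])*d-np.array(c["t"]).ravel())@np.array(c["R"])
def down(yaw):
    """tool down, tool y axis (jaw) at world angle yaw"""
    y=np.array([np.cos(yaw),np.sin(yaw),0]);z=np.array([0,0,-1.])
    return np.stack([np.cross(y,z),y,z],1)
E
cat > a.py <<'E'
from h import *
np.set_printoptions(precision=4,suppress=True)
ims=[]
for n in("top","side"):
    c=camera(n);cv2.imwrite(f"pics/{n}0.png",c["img"])
    print(n,"cam at",-np.array(c["R"]).T@np.array(c["t"]).ravel())
    for k,z in [("pin",0.048),("spare",.048),("stand",0),("monitor",0),("port",.06),("dial_grip",.101),("carton",0),("binder",0),("tape",0)]:
        for r in spot_point(n,k)[:2]: print(" ",k,round(r["conf"],2),np.array(r["xy"]),world(c,r["xy"],z))
    for k in("pin","spare","monitor","stand","dial_grip"):
        for r in masks_of(n,k)[:1]:
            P=cloud(c,r["region"]); print(" mask",k,round(r["conf"],2),r["extent"],P.min(0),P.max(0),np.median(P,0))
print(current_time())
E
python3 a.py
```

```text
top cam at [0.4656 0.016  1.3635]
  pin 0.51 [232.5 251.6] [0.4944 0.1395 0.048 ]
  spare 0.47 [212.8 250.1] [0.4988 0.2014 0.048 ]
  spare 0.26 [225.3 253.9] [0.4871 0.162  0.048 ]
  stand 0.69 [227.2 252.3] [0.4931 0.1612 0.    ]
  monitor 0.64 [325.1 252.4] [ 0.4935 -0.1576  0.    ]
  monitor 0.6 [135.6 240.6] [0.5296 0.4623 0.    ]
  port 0.74 [209.5 248.5] [0.5035 0.2101 0.06  ]
  dial_grip 0.57 [354.5 249.2] [ 0.5011 -0.2344  0.101 ]
  carton 0.84 [134.5 242.7] [0.5227 0.4657 0.    ]
  binder 0.69 [420.2 250.3] [ 0.4999 -0.4741  0.    ]
  binder 0.52 [137.9 241. ] [0.5283 0.4547 0.    ]
  tape 0.61 [254.7 177.4] [0.741  0.0741 0.    ]
 mask spare 0.51 [202.7, 245.3, 13.9, 7.7] [0.4888 0.192  0.0423] [0.5148 0.2323 0.0943] [0.4989 0.2127 0.0874]
 mask monitor 0.8 [279.4, 216.2, 96.0, 72.7] [ 0.3722 -0.3159 -0.0052] [ 0.6075 -0.0092  0.1083] [ 0.4935 -0.1537  0.06  ]
 mask stand 0.8 [201.8, 240.2, 47.4, 23.1] [0.4619 0.0975 0.0016] [0.5342 0.2456 0.1007] [0.4993 0.1667 0.0474]
 mask dial_grip 0.53 [342.2, 237.0, 14.4, 15.2] [ 0.4871 -0.2562  0.0573] [ 0.5404 -0.2009  0.1083] [ 0.
[... 245 characters left out ...]
0.1838 0.    ]
  monitor 0.93 [351.9 244.5] [ 0.4907 -0.1674  0.    ]
  port 0.93 [332.8 240.6] [ 0.4714 -0.0855  0.06  ]
  dial_grip 0.85 [369.7 208.5] [ 0.5183 -0.2409  0.101 ]
  carton 0.86 [154.5 291.4] [0.5485 0.4578 0.    ]
  binder 0.84 [430.4 214.6] [ 0.5124 -0.491   0.    ]
  tape 0.79 [252.1 217.2] [0.76   0.0685 0.    ]
 mask monitor 0.73 [298.6, 200.8, 102.2, 76.1] [ 0.3756 -0.3095 -0.0039] [0.6095 0.0007 0.108 ] [ 0.4655 -0.1339  0.0603]
 mask stand 0.78 [223.5, 248.7, 56.0, 41.5] [ 0.456   0.1013 -0.005 ] [0.5367 0.2512 0.0752] [0.4696 0.1796 0.0457]
 mask dial_grip 0.71 [360.0, 207.7, 16.5, 19.4] [ 0.4821 -0.2509  0.0599] [ 0.5301 -0.1974  0.108 ] [ 0.5051 -0.2218  0.0815]
1.5
```

```bash
python3 - <<'E'
import cv2,numpy as np
a=cv2.imread("pics/top0.png")[205:300,195:385]; b=cv2.imread("pics/side0.png")[190:300,215:415]
a=cv2.resize(a,(600,300),interpolation=cv2.INTER_CUBIC);b=cv2.resize(b,(545,300),interpolation=cv2.INTER_CUBIC)
o=np.zeros((600,600,3),np.uint8);o[:300]=a;o[300:,:545]=b
cv2.imwrite("pics/z0.png",o)
E
```

```text
(no output)
```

View pics/z0.png

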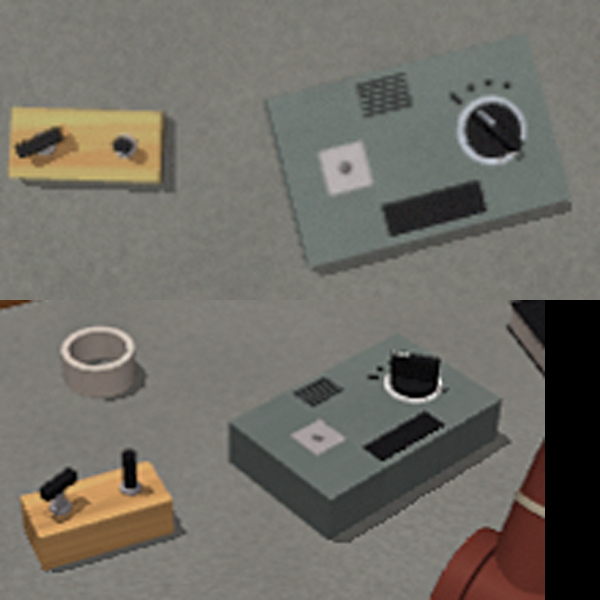

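```bash
cat > m.py <<'E'
from h import *
np.set_printoptions(precision=4,suppress=True)
def warp(c,z,x0,x1,y0,y1,s=0.0005):
    """orthophoto on plane z: rows = x falling, cols = y falling"""
    X,Y=np.meshgrid(np.arange(x1,x0,-s),np.arange(y1,y0,-s),indexing="ij")
    P=np.stack([X,Y,np.full_like(X,z)],-1).reshape(-1,3)
    R=np.array(c["R"]);t=np.array(c["t"],float).ravel()
    uv=cv2.projectPoints(P,cv2.Rodrigues(R)[0],t,c["K"],np.array(c["dist"],float))[0].reshape(X.shape+(2,)).astype(np.float32)
    return cv2.remap(c["img"],uv[...,0],uv[...,1],cv2.INTER_CUBIC)
def big(m):
    n,l,s,ce=cv2.connectedComponentsWithStats(m.astype(np.uint8));i=1+np.argmax(s[1:,4]);return l==i
def rect(m,x1,y1,s=0.0005):
    r=cv2.minAreaRect(np.argwhere(m)[:,::-1].astype(np.float32))
    return np.array([x1-r[0][1]*s,y1-r[0][0]*s]),np.array(r[1])*s,r[2]
if __name__=="__main__":
  for n in("top","side"):
    c=camera(n);print(n)
    g=warp(c,.06,.40,.56,-.15,-.02).min(2)
    print(" port plate",rect(big(g>140),.56,-.02)) 
    P=cloud(c,np.ones((420,560),bool))
    for nm,b,zz in(("monitor",(.36,.63,-.33,.02),.06),("stand",(.44,.56,.07,.27),.048)):
        Q=P[(abs(P[:,2]-zz)<.008)&(P[:,0]>b[0])&(P[:,0]<b[1])&(P[:,1]>b[2])&(P[:,1]<b[3])]
        print(" ",nm,cv2.minAreaRect(Q[:,:2].astype(np.float32)*1000),np.median(Q[:,2]))
    Q=P[(P[:,2]>.06)&(P[:,0]>.46)&(P[:,0]<.53)&(P[:,1]>.11)&(P[:,1]<.165)]
    print(" pin pts",len(Q),Q.mean(0),Q.min(0),Q.max(0))
    Q=P[(P[:,2]>.092)&(P[:,0]>.44)&(P[:,0]<.6)&(P[:,1]>-.3)&(P[:,1]<-.15)]
    print(" bar",len(Q),cv2.minAreaRect(Q[:,:2].astype(np.float32)*1000))
    o=np.hstack([warp(c,.06,.43,.57,-.30,-.02),])
    o2=warp(c,.098,.45,.55,.07,.25)
    cv2.imwrite(f"pics/w_{n}.png",np.vstack([o,np.pad(o2,((0,0),(0,200),(0,0)))]))
  a=cv2.imread("pics/w_top.png");b=cv2.imread("pics/w_side.png");o=np.hstack([a,b]);print(o.shape)
  cv2.imwrite("pics/w.png",cv2.resize(o,(800,int(o.shape[0]*800/o.shape[1]))))
E
python3 m.py
```

```text
top
 port plate (array([ 0.4755, -0.0838]), array([0.0453, 0.046 ]), 75.30268096923828)
  monitor ((494.96142578125, -157.21351623535156), (171.20242309570312, 269.11895751953125), 14.478153228759766) 0.059971690091438636
  stand ((498.7530517578125, 173.93919372558594), (152.03012084960938, 70.2728500366211), 88.56157684326172) 0.047496991781068615
 pin pts 27 [0.4975 0.1322 0.0925] [0.4897 0.1261 0.0654] [0.5042 0.1394 0.1025]
 bar 78 ((513.3182373046875, -227.6385955810547), (56.30533981323242, 11.855647087097168), 49.035701751708984)
side
 port plate (array([ 0.4767, -0.0835]), array([0.044 , 0.0437]), 75.96376037597656)
  monitor ((495.1481628417969, -154.84017944335938), (179.27947998046875, 279.326171875), 14.241754531860352) 0.06163011234281131
  stand ((497.00628662109375, 174.66098022460938), (152.31565856933594, 80.54772186279297), 88.95851135253906) 0.049201256086093284
 pin pts 74 [0.4943 0.1379 0.0842] [0.4875 0.1287 0.06  ] [0.5045 0.145  0.1034]
 bar 87 ((513.0851440429688, -227.26513671875), (55.11897277832031, 24.524972915649414), 49.06975555419922)
(481, 1120, 3)
```

View pics/w.png

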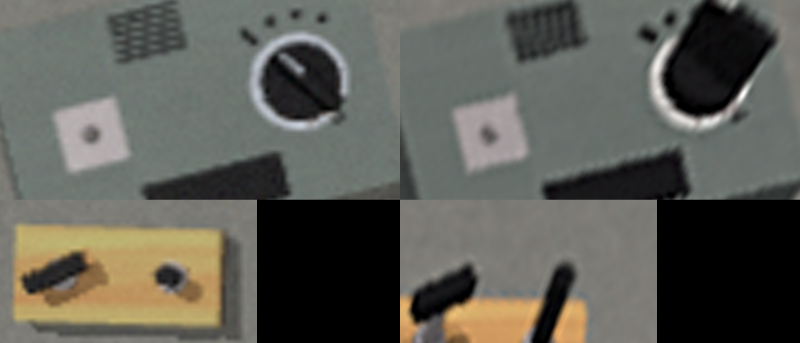

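```bash
python3 - <<'E'
from h import *
np.set_printoptions(precision=2,suppress=True)
for nm,p in(("pin",(.4975,.134,.067)),("port",(.476,-.084,.1)),("dial",(.5133,-.2283,.08))):
  for a in ((0,90,180,-90) if nm!="dial" else (139,-41)):
    q=solve_ik(p,down(np.radians(a)));print(nm,a,q if q is None else np.array(q))
print(current_time(),current_grip_width())
E
```

```text
pin 0 [ -6.2   37.34 -17.1  112.85  19.37  32.55 -36.45]
pin 90 [  4.71  40.55 -34.43 112.51  36.5   38.16  37.  ]
pin 180 [ 20.44  53.86 -66.03 112.07  60.16  58.29 104.95]
pin -90 [ -17.45   36.38   -0.08  113.2     0.1    30.42 -107.6 ]
port 0 [ 19.79  32.24 -18.07 116.33  17.24  33.93 -10.07]
port 90 [ 31.59  35.53 -36.21 115.98  33.12  38.92  63.9 ]
port 180 [  -9.59   33.35   25.26  117.22  -24.47   34.49 -147.51]
port -90 [  6.05  31.25   1.99 116.75  -1.94  32.03 -80.6 ]
dial 139 [ 57.94  55.16 -66.01 104.14  57.79  62.41 108.54]
dial -41 [ 25.82  38.15  -6.37 105.14   6.53  37.06 -25.41]
1.6 0.0928023192383174
```

```bash
python3 - <<'E'
from h import *
np.set_printoptions(precision=4,suppress=True)
p=np.array([.4975,.134,.069]);up=np.array([0,0,.1])
command_gripper(.04,8)
goto(p+up,down(np.pi/2));move_l(p,velocity=.12)
print(current_contact_force());command_gripper(0,8);print(current_grip_width(),current_contact_force())
command_gripper(.04);goto(p+[0,0,.055],down(np.pi/2));goto(p+[0,0,.055],down(0));move_l(p)
command_gripper(0,8);f1=np.array(current_contact_force());w=current_grip_width();print(w,f1)
command_gripper(0,25);print(current_grip_width(),current_contact_force())
move_l(p+up,velocity=.12);print(current_grip_width(),current_contact_force(),current_time(),current_tool_pos())
ims=[]
for n in("top","side"):
    c=camera(n);R=np.array(c["R"]);u=cv2.projectPoints(np.array(p+up-[0,0,.02]),cv2.Rodrigues(R)[0],np.array(c["t"],float),c["K"],np.array(c["dist"],float))[0].ravel().astype(int)
    print(u);ims.append(cv2.resize(c["img"][u[1]-40:u[1]+40,u[0]-40:u[0]+40],(400,400),interpolation=cv2.INTER_CUBIC))
cv2.imwrite("pics/g1.png",np.hstack(ims))
E
```

```text
[ 0.1457 -0.6249  0.3744]
0.015648283172940647 [0.0797 1.5681 0.1692]
0.015885872620171382 [-3.6116  0.3286  3.902 ]
0.01564592732672707 [-4.5623  0.6569  5.4842]
0.015098451090774585 [-0.1499 -0.969  -1.2373] 11.1083 [0.4973 0.1336 0.1684]
[231 249]
[261 232]
```

View pics/g1.png

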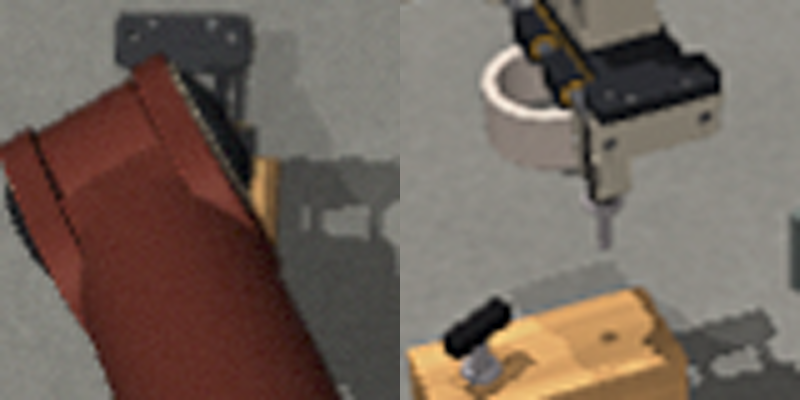

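```bash
cat > ins.py <<'E'
from h import *
np.set_printoptions(precision=4,suppress=True)
c0=np.array([.476,-.0838])
goto([*c0,.150],down(0));sleep(.3);b=np.array(current_contact_force());print("base",b)
F=lambda:np.array(current_contact_force())-b
def probe(c,z,zend,lim,step=.003):
    while z>zend+1e-6:
        z=max(z-step,zend);move_l([*c,z],velocity=.06);f=F()
        if f[2]>lim:return z,f
    return z,f
offs=[(0,0)]+[(r*np.cos(a),r*np.sin(a)) for r,n in((.0015,5),(.003,8)) for a in np.arange(n)*2*np.pi/n]
move_l([*c0,.119],velocity=.12)
for o in offs:
    z,f=probe(c0+o,.119,.106,6);print(o,z,f)
    if f[2]<6:break
    move_l([*(c0+o),.119],velocity=.1)
    if current_time()>24:raise SystemExit("no hole")
c=c0+o
while z>.083:          # go down, easing side load
    z=max(z-.004,.0825);move_l([*c,z],velocity=.06);f=F();print(z,f)
    if f[2]>15:break
print(current_time(),current_tool_pos(),current_grip_width())
E
python3 ins.py
```

```text
base [ 0.4412  0.0598 -0.7185]
(0, 0) 0.106 [-3.7618  0.601  -1.0714]
0.102 [-4.6147 -0.4286 -2.1671]
0.09799999999999999 [-5.2565  0.0495 -2.7559]
0.09399999999999999 [-5.097  -0.5714 -1.2307]
0.08999999999999998 [-6.0133 -0.0501 -1.4509]
0.08599999999999998 [-6.0264 -0.3642 -0.6124]
0.0825 [-5.6707  0.5297 -1.421 ]
15.55 [ 0.4749 -0.0837  0.0822] 0.01557707187920566
```

```bash
python3 - <<'E'
from h import *
np.set_printoptions(precision=4,suppress=True)
c=np.array([.4755,-.0838]);b=np.array([.44,.06,-.72]);z=.0825
while z>.074:
    z-=.001;move_l([*c,z],velocity=.03);f=np.array(current_contact_force())-b;print(round(z,4),f,current_tool_pos()[2])
    if f[2]>14:break
command_gripper(.05);sleep(.2);print(current_contact_force())
move_l([*c,.20],velocity=.2)
q=np.array(current_joint_pos())
goto([.5133,-.2283,.20],down(np.radians(-41)))
ims=[]
P=np.array([.476,-.084,.085])
for n in("top","side"):
    k=camera(n);u=cv2.projectPoints(P,cv2.Rodrigues(np.array(k["R"]))[0],np.array(k["t"],float),k["K"],np.array(k["dist"],float))[0].ravel().astype(int)
    ims.append(cv2.resize(k["img"][u[1]-35:u[1]+35,u[0]-35:u[0]+35],(400,400),interpolation=cv2.INTER_CUBIC))
    Q=cloud(k,np.ones((420,560),bool));Q=Q[(np.hypot(Q[:,0]-.476,Q[:,1]+.084)<.02)&(Q[:,2]<.13)]
    print(n,u,"top z",np.sort(Q[:,2])[-5:],[ (round(r["conf"],2),world(k,r["xy"],.06)) for r in spot_point(n,"pin")])
cv2.imwrite("pics/p1.png",np.hstack(ims))
print(current_time(),np.array(current_joint_pos()))
E
```

```text
0.0815 [-5.9293  0.6734  0.7226] 0.08148430224395137
0.0805 [-7.5375  0.4775  6.7359] 0.08115515711057072
0.0795 [-8.6939  0.4291 13.6729] 0.08105107110104459
0.0785 [-10.7134   1.0897  21.6055] 0.080956712998994
[-0.2267 -0.2057  0.1278]
top [304 257] top z [0.1116 0.1118 0.1123 0.113  0.113 ] [(0.6, array([ 0.4755, -0.0833,  0.06  ]))]
side [331 233] top z [0.1132 0.1138 0.1147 0.1155 0.1158] [(0.47, array([ 0.4805, -0.0841,  0.06  ]))]
19.1083 [ 27.3956  29.1441  -8.8717  98.4845   5.3267  52.8457 -24.3916]
```

View pics/p1.png

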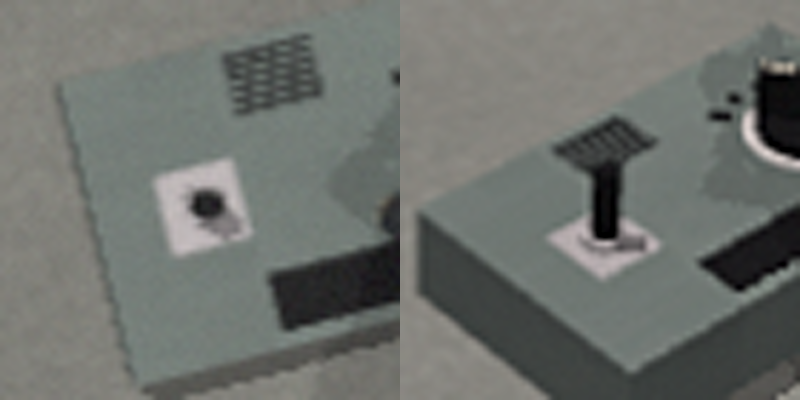

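```bash
python3 - <<'E'
from h import *
np.set_printoptions(precision=3,suppress=True)
p=np.array([.5125,-.2285])
yaw=lambda:(lambda R:np.degrees(np.arctan2(R[1,1],R[0,1])))(np.array(current_tool_rot()))
move_l([*p,.081],velocity=.12);print(current_contact_force(),current_ft_torque(),yaw())
command_gripper(0,20);print(current_grip_width(),current_contact_force(),current_ft_torque(),yaw())
command_gripper(0,60);print(current_grip_width(),current_contact_force())
q0=np.array(current_joint_pos());y0=yaw()
for d in(10,25,40,55,64):
    q=q0.copy();q[6]-=d;move_joints(q)
    print(d,y0-yaw(),current_contact_force(),np.array(current_ft_torque()),current_grip_width(),np.array(current_joint_pos())[6],np.array(current_tool_pos()))
print(current_time())
E
```

```text
[ 0.567 -0.771  0.954] [-0.012 -0.077  0.005] -40.99960408176837
0.01166475159405867 [-3.045  3.075  3.418] [ 0.599  0.75  -0.086] -40.99475285456152
0.011670476115600938 [-4.71   4.391  4.127]
10 9.751264594521558 [-2.585  2.182  1.943] [0.257 0.315 0.129] 0.01183932454565054 -36.02817265000243 [ 0.511 -0.227  0.081]
25 24.70030573708592 [-2.238  1.06   2.027] [0.238 0.379 0.157] 0.011453763490373815 -50.960397326522035 [ 0.511 -0.228  0.081]
40 39.70564133454713 [-1.568  0.156  0.835] [0.109 0.262 0.122] 0.011679517097554224 -65.94568697855465 [ 0.511 -0.228  0.081]
55 54.668719998953186 [-1.118 -0.368  1.263] [-0.036  0.248  0.16 ] 0.011475361854486547 -80.91852403479076 [ 0.511 -0.228  0.081]
64 63.678955492454186 [-0.365 -1.142  1.064] [-0.164  0.208  0.098] 0.011676654559327952 -89.90832065828039 [ 0.511 -0.228  0.081]
22.8
```

```bash
python3 - <<'E'
from h import *
np.set_printoptions(precision=3,suppress=True)
yaw=lambda:(lambda R:np.degrees(np.arctan2(R[1,1],R[0,1])))(np.array(current_tool_rot()))
q0=np.array(current_joint_pos());s=-26.1
for d in(66,67.5,69,70.3,71.5):
    q=q0.copy();q[6]=s-d;move_joints(q);sleep(.15)
    print(d,-41-yaw(),current_contact_force(),np.array(current_ft_torque()),current_grip_width())
k=None;ims=[]
for n,P in(("top",[.513,-.228,.08]),("side",[.513,-.228,.08])):
    k=camera(n);u=cv2.projectPoints(np.array(P),cv2.Rodrigues(np.array(k["R"]))[0],np.array(k["t"],float),k["K"],np.array(k["dist"],float))[0].ravel().astype(int)
    ims.append(cv2.resize(k["img"][u[1]-40:u[1]+40,u[0]-60:u[0]+40],(400,320),interpolation=cv2.INTER_CUBIC))
    print([(x,[(round(r["conf"],2),np.round(world(k,r["xy"],z),3)) for r in spot_point(n,x)[:1]]) for x,z in(("carton",0),("binder",0),("tape",0),("spare",.048),("pin",.06))])
    Q=cloud(k,np.ones((420,560),bool));Q=Q[(Q[:,2]>.085)&(Q[:,2]<.103)&(np.hypot(Q[:,0]-.513,Q[:,1]+.228)<.034)]
    print(n,len(Q))
cv2.imwrite("pics/d1.png",np.hstack(ims));print(current_time())
E
```

```text
66 65.77065275275076 [-1.97  -0.295  1.16 ] [0.02  0.275 0.099] 0.011680632267202364
67.5 67.33270302795364 [-0.346 -0.324  1.131] [-0.069  0.273  0.131] 0.011853856600026167
69 68.84056966119465 [-2.089 -1.041  1.458] [-0.095  0.234  0.213] 0.011598241387283484
70.3 70.15059427771251 [-2.012 -1.87   1.103] [-0.118  0.308  0.221] 0.011577396344875871
71.5 71.3562080314288 [-1.677 -0.324  2.218] [-0.198  0.266  0.197] 0.01159044811086997
[('carton', [(0.93, array([0.528, 0.46 , 0.   ]))]), ('binder', [(0.85, array([ 0.5  , -0.482,  0.   ]))]), ('tape', [(0.89, array([0.747, 0.077, 0.   ]))]), ('spare', [(0.46, array([0.497, 0.213, 0.048]))]), ('pin', [(0.62, array([ 0.476, -0.084,  0.06 ]))])]
top 0
[('carton', [(0.96, array([0.553, 0.465, 0.   ]))]), ('binder', [(0.59, array([ 0.518, -0.493,  0.   ]))]), ('tape', [(0.74, array([0.761, 0.077, 0.   ]))]), ('spare', [(0.48, array([ 0.566, -0.263,  0.048]))]), ('pin', [(0.41, array([ 0.464, -0.079,  0.06 ]))])]
side 87
25.4
```

View pics/d1.png

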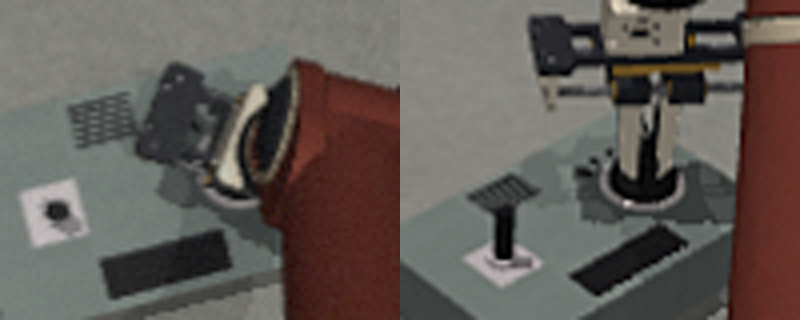

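```bash
python3 -c "
from h import *
sleep(.3);print(current_tool_rot(),current_ft_torque(),current_grip_width());finish_job()"
```

```text
[[ 9.24724638e-01 -3.80626438e-01 -2.80319797e-03]
 [-3.80625217e-01 -9.24728873e-01  9.77696698e-04]
 [-2.96433531e-03  1.62867609e-04 -9.99995593e-01]] [-0.28798956  0.32036621  0.23783688] 0.011670096544396156
the job is handed in; nothing more can be done
```

I pushed the straight-handled check pin fully home in the monitor's port and let go of it. Then I turned the dial clockwise to the third click and handed the job in at about 26 s, still gripping it with 60 N.

- **Pin:** With the pin pushed down, the tool stopped at 0.081 m, the height expected when the collar rests on the plate, with about 21 N of push. After I let go, the pictures showed the pin upright with its top at about 0.112 m, against 0.110 m expected.
- **Dial:** The gripper turned about 71.4° (1.245 rad). The third click is at 68.75° and the stop at 74.5°. The holding moment rose from 0.10 N m to 0.20–0.24 N m around the third click. The fingers hid the pointer, so this angle comes from the tool's rotation and moment, not from seeing the dial.
- **Other items:** The spare pin stayed in the stand. The carton, binder and tape roll were found within about a centimetre of where they started, which is about how far the network's readings scatter.
- **Disagreement:** The network's spare-pin reading in the side camera landed on the dial both times. I took it as a false detection, since the top camera showed the spare in the stand.

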